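Clear, open and fill the tea chest

ROBOT

A 6-joint arm with a two-finger parallel gripper is mounted at the origin on the work surface. World frame = base frame: x ahead of the robot, y to its left, z up, the work surface at z = 0. Lengths are in m, angles in rad, forces in N, time in s.
With the tool pointing down it reaches from about 0.25 to 0.775 m from the base axis. Payload 4 kg.
Tool frame: the origin (TCP) lies on the centre line of the jaws, within the pads' length; the fingertips stand 22 mm ahead of it and the grasp point (between the pads) lies 3 mm ahead of it; z points along the fingers, y is the direction in which the jaws open and shut (so a half turn about z gives the same grasp; the last joint's range is limited). The gripper opens to 94 mm and grips with 3 to 60 N. Pads are 16 mm wide; open, the fingers measure 119 mm over their backs; the gripper's body (75 mm by 177 mm) begins 78 mm behind the grasp point.
Start: joints at [1.06, 0.087, 1.371, -0, 1.684, -0.103], TCP at [0.218, 0.505, 0.228] pointing down, gripper open.
Joint ranges: [-3.1, 3.1], [-0.76, 2.03], [0.27, 2.55], [-1.08, 4.22], [0.17, 2.65], [-2.57, 2.57]. Speed limits (rad/s): [2.79, 2.79, 3.14, 3.14, 3.14, 3.14].

INTERFACE

Orientations are given as [roll, pitch, yaw] about the fixed x, y, z axes, in that order (R = Rz(yaw) Ry(pitch) Rx(roll)).
In Python, from workcell import env, vision gives the robot as it stands.
- The arm moves only by the shell command python3 -m handwheel 'ROWS' [OPENING] [FORCE]. ROWS is JSON, one flat list of numbers, 4 for each row, row after row: the shift along the tool's x, y, z scaled (see below), then the turn about the tool's z scaled (see below). In form: [x, y, z, spin, x, y, z, spin, ...]. A call has 1 to 8 rows; each row is the pose to reach, as a shift and turn from the pose commanded when the call began, along the tool's axes at that moment; what a row does not reach only later rows make up. The controller multiplies each number of a shift by 10 cm and each number of a turn by pi/2 rad. A row lasts 1/12 s, in which the tool goes at most 41.7 mm and 7.16 degrees, less where a joint would pass 70% of its speed; a pose out of reach is approached as far as the arm can. A call with a number of a shift or a turn outside -1 to 1 is refused whole. A call with a gripper value outside its range is refused whole. OPENING is the finger opening in mm, from 0 to 94, set as the call begins (- or left out, the last holds). The fingers move at their own pace and stop on an object; FORCE is the grip in N (left out, the last holds). Time passes only in rows, so rows that repeat a pose let the fingers close. It gives the time, the measured TCP pose, the force and the opening at its end, in the units of the state.
- env.state(): the state, without advancing time (a new reading comes with each control period).
- vision.capture(name): name is "side" or "top" or "wrist"; returns (picture, depth): 400x640x3 uint8, blue, green, red; 400x640 float32, m along the optical axis (not along the pixel's ray), 0 where there is no reading.
- vision.get_calibration(name): a dict with "fx", "fy", "cx", "cy" (pixels), "extrinsics" (4x4, takes a point from camera to world coordinates); the wrist camera has in their place "T_tool_cam" (4x4, takes a point from camera to tool coordinates, whose origin is the TCP and whose axes are the flange's). Camera axes: x right, y down, z forward; pixel columns grow to the right and rows downward; lengths in m; the calibration is good to about 2 mm. A picture is of the moment at which its call begins: read the wrist's pose just before it. get_calibration takes no time and is no camera call.
- env.sign_off(): hands the job in, once; it reports no verdict.
The state is a dict: "time": time; "joint_pos": joint angles; "qvel": joint speeds; "joint_torque": joint torques, N m; "tool_pos": TCP position; "tcp_rot": TCP orientation; "contact_force": force on the tool from outside, world axes, zero at the start; "moment": the same for the moment, N m; "opening": finger opening in m.
Only numpy, scipy, OpenCV 4.12 (cv2) and the standard library are available. Lean on these libraries where they do the work, as an engineer would, in place of code of your own. Each camera call takes 0.05 s, during which the arm holds its last target. There are 200 camera calls.

TASK

The tea tin standing on the lid of the wooden chest belongs inside it: stand the tin on the black counter mat and let go, then lift the chest's lid right back until it rests on its stop, without letting it slam. Then stand the tin upright on the cork pad in the one empty bay, with its paper label facing the front of the chest (the side away from the hinges), and leave the cup, the spoon and the two tins already in the chest where they are.

Things in the scene. Friction and masses are not known exactly. Their poses are not given: they have to be found in the camera images.
- chest: Dark wooden presentation chest fixed to the counter, 156 (x) x 260 (y) x 70 mm high without the lid, walls 8 mm, floor 8 mm. Origin: centre of its underside. Its front is its own -x side, its hinges are on the +x side. Two walls along x, as high as the chest, divide it into three bays side by side along y; each is 76 mm wide (y) and 140 mm long (x), bay centres at y = -84, 0, +84 mm. Two bays hold a tin like the tin of the task, one holds only the cork pad.
- lid (a joint): Angle of the chest's lid, rad: 0 shut, growing as the front edge rises. The lid is a 156 x 260 x 10 mm board (0.6 kg) hinged along the chest's upper rear edge; it falls shut when let go before upright, and past upright it falls back on its stop, at 1.83. The hinge is free-running. The shut lid's top is 80.5 mm above the counter.
- lid_rod (a point): Middle of the front one of two equal brass rods on the lid, which serves as its handle: round, 10 mm thick, 176 mm long parallel to the hinge, on a post at each end; rod centre 46 mm above the lid's top and 12 mm behind the lid's front edge, 144 mm from the hinge line (measured along the lid; 56 mm square to it). The rear rod is 78 mm behind it, and as high. It moves with the lid, but this point's axes then turn with the lid too.
- lid_hinge (a point): Point on the hinge axis (at the middle of the lid's width, level with the lid's underside, 70.5 mm above the counter); its y axis is the hinge axis, and does not move.
- tin: Dark green rectangular tea tin, 52 (x) x 60 (y) x 46 mm high, about 0.16 kg (0.11 to 0.23). Origin: centre of its underside; z up. Label on its -x face. At the start it stands on the lid between the two rods, label to the chest's front, about 8 mm from each rod, so that fingers have room only at its y faces; in a bay, with the label to the front, there is room only at its x faces.
- tin_label (a point): Centre of the paper label on the tin's -x face (26 mm from the tin's axis, 23 mm above its underside).
- pad: Thin cork pad 100 (x) x 70 (y) x 2 mm, fixed on the floor of the empty bay, at the middle of the bay, axes parallel to the chest's. Origin: centre of its underside, 8 mm above the counter.
- mat: Black rubber mat 150 (x) x 140 (y) x 3 mm fixed on the counter beside the chest, to its left or right; clear of other things. Origin: centre of its underside.
- filler_a: One of the two tins already in the chest, equal to the tin of the task, in the middle of its bay. Origin: centre of its underside. To be left alone.
- filler_b: One of the two tins already in the chest, equal to the tin of the task, in the middle of its bay. Origin: centre of its underside. To be left alone.
- cup: White cup, 72 mm across, 62 mm high, on the counter just beyond the chest. Origin: centre of its underside. To be left alone.
- scoop: Spoon with a steel bowl and a wooden handle, 150 mm long, lying on the counter just beyond the chest. To be left alone.
Things that resemble listed ones, but are neither listed nor needed, are in the scene too. Of the things like the mat, leave any that is pink or red; of the rest the larger one is meant.

How it is judged:
On the way, in this order (a step that is already met when the one before it is completed fails the run):
1. the tin stands upright on the black mat, released, lid still shut (horizontal distance between tin and mat below 0.06 m and height (world z) of tin below 0.008 m and angle between tin's own z axis and vertical below 0.1 rad and contact force between the fingers and tin below 0.2 N and value of joint lid below 0.1 rad), for 0.2 s.
2. the lid rests back on its stop while the tin still stands on the mat, released (value of joint lid above 1.79 rad and velocity of joint lid below 0.1 rad/s and contact force between the fingers and chest below 0.2 N and height (world z) of tin below 0.008 m and horizontal distance between tin and mat below 0.06 m), for 0.2 s.
At the end, for the whole second after the job is handed in: The lid rests on its stop (above 1.79 rad); the tin stands released, upright (within 0.08 rad) and at rest on the cork pad in the empty bay, its centre within 24 mm (front to back) and 12 mm (sideways) of the pad's, square to the chest within 0.25 rad, label to the chest's front (value of joint lid above 1.79 rad and x of tin in the frame of pad between -0.024 and 0.024 m and y of tin in the frame of pad between -0.012 and 0.012 m and z of tin in the frame of pad between -0.002 and 0.006 m and angle between tin's own z axis and vertical below 0.08 rad and angle between the x axis of tin and the x axis of pad, either way round below 0.25 rad and x of tin_label in the frame of pad below 0 m and linear speed of tin below 0.02 m/s and contact force between the fingers and tin below 0.2 N); the robot touches nothing.
It fails at once if the lid slams or is flung: it swings faster than 3 rad/s (velocity of joint lid above 3 rad/s or velocity of joint lid below -3 rad/s).
It fails at once if the tin is tipped over (angle between tin's own z axis and vertical above 0.7 rad).
It fails at once if one of the two tins in the chest is moved by more than 25 mm (distance of any of filler_a, filler_b from where it was at the start of the episode above 0.025 m).
It fails at once if the cup or the spoon is moved by more than 30 mm (distance of any of cup, scoop from where it was at the start of the episode above 0.03 m).
It also fails if it takes over 67 s, if anything falls off the work surface, if the arm or the gripper's body presses on something with over 40 N, if the wrist force passes 120 N, or if a joint passes its speed limit or range.

## Working session

There is one attempt and no reset: what is moved stays moved. The work goes in short steps, Python scripts to look and compute and a shell command to move; the robot and the scene stay as the last step left them, time stands still between calls to the robot, and variables do not carry over. Pictures are saved under pics/ and viewed, about 8 in all and at most 12, crops included, and the job is handed in when it is done.

```bash
ls; mkdir -p pics; cat > h.py <<'E'
import numpy as np, cv2
from workcell import env, vision
from scipy.spatial.transform import Rotation as R
def cam(n):
    s=env.state(); c=vision.get_calibration(n); im,d=vision.capture(n)
    if n=="wrist":
        T=np.eye(4);T[:3,:3]=R.from_euler('xyz',s['tcp_rot']).as_matrix();T[:3,3]=s['tool_pos'];T=T@np.array(c['T_tool_cam'])
    else: T=np.array(c['extrinsics'])
    return im,d,c,T
def cloud(d,c,T):
    v,u=np.mgrid[:d.shape[0],:d.shape[1]]
    p=np.stack([(u-c['cx'])/c['fx']*d,(v-c['cy'])/c['fy']*d,d],-1)
    return p@T[:3,:3].T+T[:3,3]
def ray(u,v,z,c,T):
    r=T[:3,:3]@np.array([(u-c['cx'])/c['fx'],(v-c['cy'])/c['fy'],1]); return T[:3,3]+r*(z-T[2,3])/r[2]
def px(p,c,T):
    q=T[:3,:3].T@(np.array(p)-T[:3,3]); return c['fx']*q[0]/q[2]+c['cx'],c['fy']*q[1]/q[2]+c['cy']
E
python3 - <<'E'
from h import *
print(env.state())
for n in("top","side"):
    im,d,c,T=cam(n); np.savez(f"{n}0.npz",im=im,d=d,T=T); cv2.imwrite(f"pics/{n}0.png",im); print(n,c['fx'],c['cx'],c['cy'],T.round(3).tolist(),(d>0).mean())
E
```

```text
pics
{'time': 0.0, 'joint_pos': array([ 1.05988483e+00,  8.79493710e-02,  1.37219371e+00,  6.01827428e-07,
        1.68360449e+00, -1.03109700e-01]), 'qvel': array([-0.00161039, -0.00107282,  0.00035548, -0.00190385,  0.00104788,
       -0.00038121]), 'joint_torque': array([ 9.08611237e-04, -3.40192080e+01, -3.02426147e+01,  7.19414558e-02,
        3.28296621e-02, -1.70158528e-04]), 'tool_pos': array([0.21789694, 0.50446906, 0.22633792]), 'tcp_rot': array([-3.13944924e+00, -2.22394428e-04,  2.73379068e+00]), 'contact_force': array([-0.88667112,  0.03545398,  0.92687711]), 'moment': array([ 0.05683657, -0.00371715,  0.01758682]), 'opening': 0.09386606229284004}
top 504.8271768820533 331.09673245680585 200.55523041927898 [[0.009, -0.988, 0.155, 0.24], [-1.0, -0.008, 0.008, -0.128], [-0.007, -0.155, -0.988, 1.619], [0.0, 0.0, 0.0, 1.0]] 0.99596484375
side 455.8773038030807 318.47100189849937 199.70126705009181 [[0.988, -0.07, 0.138, 0.327], [-0.153, -0.574, 0.804, -1.083], [0.023, -0.816, -0.578, 0.814], [0.0, 0.0, 0.0, 1.0]] 0.99598046875
```

View pics/top0.png

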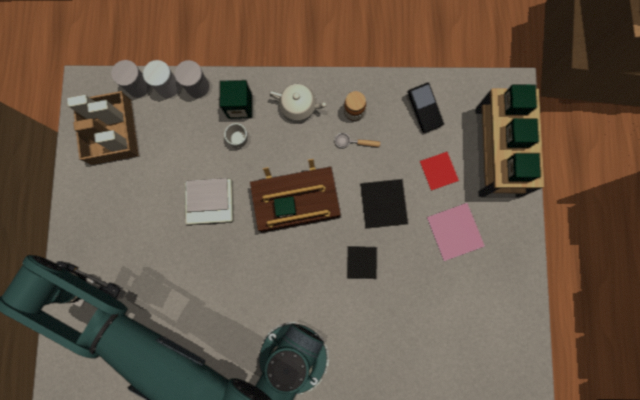

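View pics/side0.png

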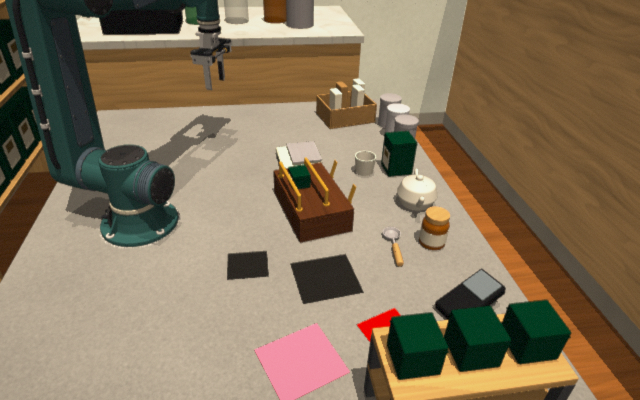

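Top view: the tin is on the chest lid at (285,206). Lookalikes are the large green tin (236,95) and three shelf tins (520,99), (520,132) and (522,166). Black mats are at (384,203), the larger one and so the one I want, and (362,262), the smaller one. The red (438,170) and pink (456,232) mats are to be left. The hinge side of the chest is up (+x), with stop posts at (267,172) and (311,163).

```bash
python3 - <<'E'
from h import *
def rect(P,ax=0):
    r=cv2.minAreaRect((P[:,:2]*1000).astype(np.float32)); return np.round(r[0],1),np.round(r[1],1),round(r[2],1)
for n in("top","side"):
    z=np.load(n+"0.npz"); im,d,T=z['im'],z['d'],z['T']; c=vision.get_calibration(n); P=cloud(d,c,T)
    b,g,r=[im[...,i].astype(int) for i in range(3)]
    hsv=cv2.cvtColor(im,cv2.COLOR_BGR2HSV)
    X,Y,Z=P[...,0],P[...,1],P[...,2]
    box=(X>.35)&(X<.75)&(Y>-.4)&(Y<.15)
    def big(m):
        k,l,s,_=cv2.connectedComponentsWithStats(m.astype(np.uint8)); i=1+np.argmax(s[1:,4]); return l==i
    mat=big(box&(abs(Z-.003)<.01)&(im.max(2)<45)&(X>.5)&(Y<-.15))
    q=np.array([ray(u,v,.003,c,T) for v,u in np.argwhere(mat)]); print(n,"mat",rect(q))
    lid=big(box&(abs(Z-.0805)<.006)&(Y>-.25)); print("lid",lid.sum(),np.median(Z[lid]),rect(P[lid]))
    top=big(box&(abs(Z-.1265)<.008)&(g>r)&(g>b-5)&(Y>-.2))
    q=np.array([ray(u,v,.1265,c,T) for v,u in np.argwhere(top)]); print("tintop",top.sum(),np.median(Z[top]),rect(q))
    rod=box&(abs(Z-.128)<.012)&(r>g+25)&(Y>-.25)
    k,l,s,_=cv2.connectedComponentsWithStats(rod.astype(np.uint8))
    for i in range(1,k):
        if s[i,4]>25:
            q=np.array([ray(u,v,.1285,c,T) for v,u in np.argwhere(l==i)]); print("rod",s[i,4],rect(q))
im=np.load("side0.npz")['im'][120:300,220:400]; cv2.imwrite("pics/crop1.png",cv2.resize(im,None,fx=3,fy=3,interpolation=cv2.INTER_CUBIC))
E
```

```text
top mat (array([ 525.4, -280.4]), array([ 63.7, 132.7]), 5.1)
lid 3093 0.08039903487145605 (array([488.7,  -4.1]), array([157. , 259.8]), 11.4)
tintop 340 0.126344829988299 (array([455.8,  23.1]), array([52.2, 59. ]), 9.2)
rod 197 (array([500.3,  -2. ]), array([  9.9, 183.2]), 11.3)
rod 197 (array([423.9, -16.8]), array([  9.7, 184.1]), 11.3)
side mat (array([ 525.8, -281.7]), array([ 64.6, 130. ]), 6.2)
lid 2104 0.08233160389081207 (array([490.9,  -3.9]), array([158.2, 263.4]), 11.3)
tintop 248 0.1277468018832728 (array([457.7,  17.9]), array([53. , 74.2]), 8.9)
rod 158 (array([501.1,  -6.1]), array([ 16.3, 203.6]), 11.3)
rod 159 (array([425.6, -22.2]), array([ 14.3, 206. ]), 11.2)
```

View pics/crop1.png

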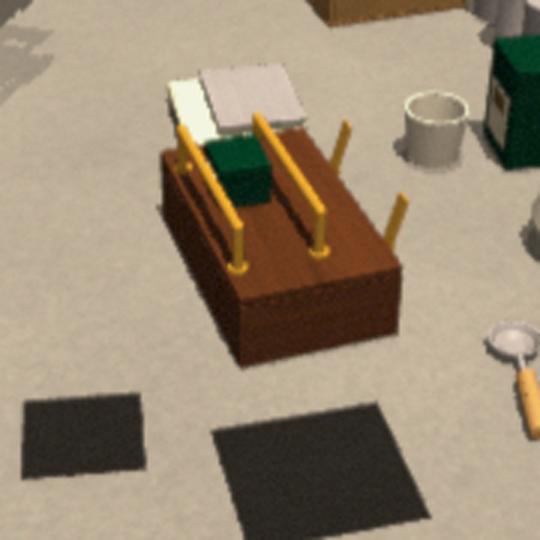

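The side crop confirms the tin standing between the rods, and the larger black mat to the right of the chest. The chest yaw is about +11.3° with its centre at (0.489,-0.004), and the tin is at (0.456,0.022). My x-filter clipped the mat, whose centre is about (0.48,-0.28). Moving above the tin now.

```bash
r='[-0.82,-0.7,0,0,-0.82,-0.7,0,0,-0.82,-0.7,0,0]'
python3 -m handwheel '[-0.82,-0.7,0,0,-0.82,-0.7,0,0,-0.82,-0.7,0,0]' 94 20
python3 -m handwheel '[-0.82,-0.7,0,0,-0.82,-0.7,0,0,-0.82,-0.7,0,0]'
python3 - <<'E'
from h import *
z=np.load("top0.npz");c=vision.get_calibration("top");print(ray(384,203,.003,c,z['T']))
E
```

```text
time: 0.35
tool_pos: [0.2662, 0.4056, 0.2266]
tcp_rot: [-3.139, 0.001, 2.734]
contact_force: [0.6, 0.3, 0.2]
opening: 0.0941
time: 0.6
tool_pos: [0.3139, 0.3083, 0.227]
tcp_rot: [-3.14, 0.001, 2.732]
contact_force: [0.0, 0.4, 0.5]
opening: 0.0938
[ 0.48557369 -0.28643199  0.003     ]
```

```bash

python3 -m handwheel '[-0.82,-0.7,0,0,-0.82,-0.7,0,0,-0.82,-0.7,0,0]' >/dev/null
python3 -m handwheel '[-0.82,-0.7,0,0,-0.82,-0.7,0,0,-0.82,-0.7,0,0]' >/dev/null
python3 -m handwheel '[-0.82,-0.7,0,-0.386,-0.82,-0.7,0,-0.386,-0.82,-0.7,0,-0.386,-0.82,-0.7,0,-0.386,-0.82,-0.7,0,-0.386,-0.82,-0.7,0,-0.386]'
python3 - <<'E'
from h import *
im,d,c,T=cam("wrist"); np.savez("w1.npz",im=im,d=d,T=T); cv2.imwrite("pics/w1.png",im); print(env.state()['joint_pos'].round(2))
P=cloud(d,c,T); X,Y,Z=P[...,0],P[...,1],P[...,2]
b,g,r=[im[...,i].astype(int) for i in range(3)]
m=(abs(Z-.1265)<.008)&(g>r+5)
k,l,s,_=cv2.connectedComponentsWithStats(m.astype(np.uint8)); i=1+np.argmax(s[1:,4])
q=np.array([ray(u,v,.1265,c,T) for v,u in np.argwhere(l==i)]); print(s[i],cv2.minAreaRect((q[:,:2]*1000).astype(np.float32)))
E
```

```text
time: 1.6
tool_pos: [0.4556, 0.02, 0.2267]
tcp_rot: [3.141, -0.002, -2.941]
contact_force: [0.0, -0.1, 0.3]
opening: 0.094
[-0.08 -0.12  1.58  0.    1.69 -1.85]
[ 285  172   79   68 4829] ((455.56964111328125, 25.132999420166016), (52.81918716430664, 58.4898796081543), 8.488751411437988)
```

View pics/w1.png

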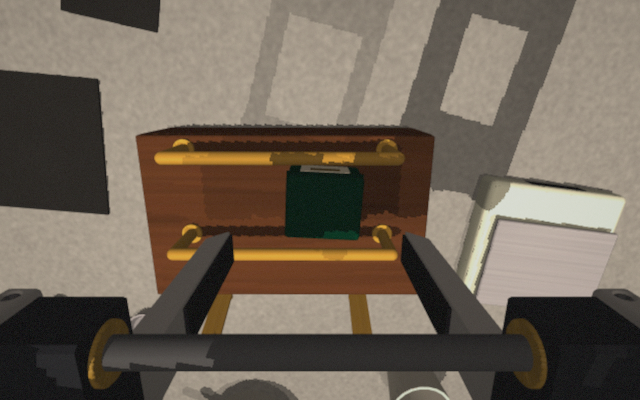

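The wrist view shows the tin at pixels (325,205), label toward the front rod, with free space at both y faces. Descending.

```bash

python3 -m handwheel '[0,0.04,0.57,0.02,0,0.04,0.57,0.02,0,0.04,0.57,0.02]' >/dev/null
python3 -m handwheel '[0,0,0.3,0,0,0,0.57,0,0,0,0.57,0,0,0,0.57,0]' 
python3 -m handwheel '[0,0,0,0,0,0,0,0,0,0,0,0,0,0,0,0,0,0,0,0,0,0,0,0,0,0,0,0]' 50 25
```

```text
time: 2.23
tool_pos: [0.4544, 0.025, 0.1134]
tcp_rot: [3.141, -0.002, -2.975]
contact_force: [-0.6, 0.3, 0.9]
opening: 0.0943
time: 2.82
tool_pos: [0.4553, 0.025, 0.1142]
tcp_rot: [-3.142, 0.001, -2.975]
contact_force: [-0.4, 0.1, 2.2]
opening: 0.0599
```

```bash

python3 -m handwheel '[0,0,-0.2,0,0,0,-0.5,0,0,0,-0.8,0,0,0,-0.8,0]'
python3 -m handwheel '[0.02,-0.25,0,0,0.04,-0.6,0,0,0.07,-1,0,0,0.07,-1,0,0]' >/dev/null
python3 -m handwheel '[0.02,-0.25,0,0,0.04,-0.6,0,0,0.07,-1,0,0,0.07,-1,0,0]' >/dev/null
python3 -m handwheel '[0.02,-0.25,0,0.03,0.04,-0.6,0,0.06,0.07,-1,0,0.1,0.07,-1,0,0.1,0.07,-1,0,0.1]'
python3 - <<'E'
from h import *
print(env.state()['joint_pos'].round(2),env.state()['contact_force'])
E
```

```text
time: 3.15
tool_pos: [0.4578, 0.0247, 0.1994]
tcp_rot: [-3.139, 0.01, -2.974]
contact_force: [1.3, -0.5, -1.0]
opening: 0.0602
time: 4.23
tool_pos: [0.4834, -0.2751, 0.191]
tcp_rot: [3.139, -0.003, -3.134]
contact_force: [0.2, 0.4, -1.6]
opening: 0.0595
[-0.62  0.11  1.41  0.    1.62 -2.2 ] [ 0.20787018  0.42484459 -1.63609734]
```

```bash

python3 -m handwheel '[0,0,0.3,0,0,0,0.6,0,0,0,0.9,0,0,0,1,0]'
python3 -m handwheel '[0,0,0.2,0,0,0,0.35,0,0,0,0.45,0,0,0,0.5,0,0,0,0.5,0,0,0,0.5,0]'
```

```text
time: 4.57
tool_pos: [0.4812, -0.2706, 0.0874]
tcp_rot: [3.135, -0.008, -3.13]
contact_force: [-1.4, 0.3, -2.9]
opening: 0.0599
time: 5.07
tool_pos: [0.4846, -0.2743, 0.0442]
tcp_rot: [-3.141, 0.001, -3.131]
contact_force: [0.7, -0.6, -2.7]
opening: 0.06
```

```bash

python3 -m handwheel '[0,0,0.03,0,0,0,0.06,0,0,0,0.08,0,0,0,0.08,0,0,0,0.08,0]'
```

```text
time: 5.48
tool_pos: [0.4847, -0.2748, 0.0367]
tcp_rot: [-3.141, 0.002, -3.132]
contact_force: [-1.3, 0.8, 4.1]
opening: 0.0599
```

```bash

python3 -m handwheel '[0,0,0,0,0,0,0,0,0,0,0,0,0,0,0,0,0,0,0,0]' 90
python3 -m handwheel '[0,0,-0.2,0,0,0,-0.6,0,0,0,-1,0,0,0,-1,0]' >/dev/null
python3 -m handwheel '[0,0,-0.6,0,0,0,-0.6,0]' >/dev/null
python3 -m handwheel '[0.2,0.86,0,0.3,0.2,0.86,0,0.3,0.2,0.86,0,0.3,0.2,0.86,0,0.3]'
python3 - <<'E'
from h import *
im,d,c,T=cam("top"); P=cloud(d,c,T); Z=P[...,2]
b,g,r=[im[...,i].astype(int) for i in range(3)]
m=(abs(Z-.049)<.008)&(abs(P[...,1]+.275)<.08)&(abs(P[...,0]-.485)<.08)
q=P[m];print(m.sum(),q.mean(0),cv2.minAreaRect((q[:,:2]*1000).astype(np.float32)))
E
```

```text
time: 5.9
tool_pos: [0.484, -0.2743, 0.0352]
tcp_rot: [3.141, -0.0, -3.132]
contact_force: [-0.1, -0.4, -0.2]
opening: 0.0887
time: 6.73
tool_pos: [0.4629, -0.1863, 0.1958]
tcp_rot: [3.141, 0.001, 2.678]
contact_force: [-0.8, -0.2, -0.2]
opening: 0.09
24 [ 0.48817929 -0.30072957  0.04887859] ((485.1934814453125, -297.9652404785156), (51.48246765136719, 12.730849266052246), 0.1841859370470047)
```

```bash

python3 -m handwheel '[0.55,0.67,0,0,0.55,0.67,0,0,0.55,0.67,0,0]' 44 >/dev/null
python3 -m handwheel '[0.55,0.67,0,0.579,0.55,0.67,0,0.579,0.55,0.67,0,0.579,0.55,0.67,0,0.579,0.55,0.67,0,0.579,0.55,0.67,0,0.579,0.55,0.67,0,0.579,0.55,0.67,0,0.579]'
python3 - <<'E'
from h import *
im,d,c,T=cam("wrist"); P=cloud(d,c,T); Z=P[...,2]; cv2.imwrite("pics/w2.png",im)
b,g,r=[im[...,i].astype(int) for i in range(3)]
m=(abs(Z-.128)<.012)&(r>g+25)&(r>b+60)
k,l,s,_=cv2.connectedComponentsWithStats(m.astype(np.uint8))
for i in range(1,k):
    if s[i,4]>200:
        q=np.array([ray(u,v,.1285,c,T) for v,u in np.argwhere(l==i)]); print(s[i],cv2.minAreaRect((q[:,:2]*1000).astype(np.float32)))
im,d,c,T=cam("top"); cv2.imwrite("pics/t2.png",im)
E
```

```text
time: 7.7
tool_pos: [0.4247, -0.0202, 0.1954]
tcp_rot: [3.141, 0.0, 1.767]
contact_force: [-0.7, 0.6, -0.1]
opening: 0.0442
[ 310   67   17  262 3490] ((424.5517578125, -14.326812744140625), (9.900077819824219, 184.82496643066406), 11.374991416931152)
[ 417   67   38  229 3154] ((497.74407958984375, 14.633514404296875), (10.500673294067383, 156.65521240234375), 11.313665390014648)
```

View pics/w2.png

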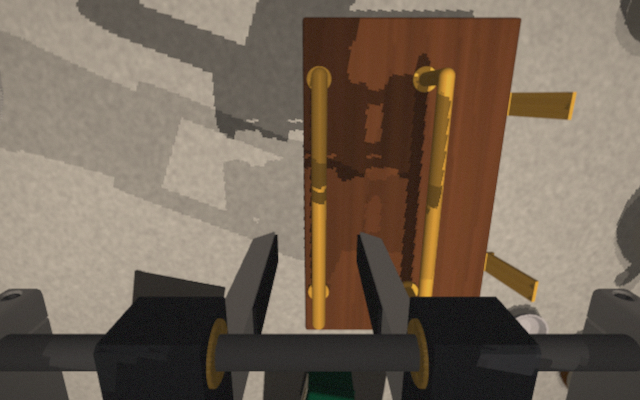

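The wrist view shows the fingers straddling the front rod (pixel column 318). Descending and gripping.

```bash

python3 -m handwheel '[0,0,0.3,0,0,0,0.5,0,0,0,0.66,0,0,0,0.66,0,0,0,0.66,0]'
python3 -m handwheel '[0,0,0,0,0,0,0,0,0,0,0,0,0,0,0,0,0,0,0,0]' 0 15
python3 - <<'E'
from h import *
a0=np.arctan2(56,144); r=.1545
for i in range(0,29): 
    th=1.83*i/28; print(i,round(th,2),"fwd %.3f up %.3f"%(10*r*(np.cos(a0)-np.cos(a0+th)),10*r*(np.sin(a0+th)-np.sin(a0))))
E
```

```text
time: 8.22
tool_pos: [0.4239, -0.0198, 0.1289]
tcp_rot: [-3.14, -0.001, 1.773]
contact_force: [0.2, 0.5, 1.0]
opening: 0.0441
time: 8.63
tool_pos: [0.4248, -0.0197, 0.1302]
tcp_rot: [3.14, 0.0, 1.771]
contact_force: [0.2, 0.6, 0.5]
opening: 0.0143
0 0.0 fwd 0.000 up 0.000
1 0.07 fwd 0.040 up 0.093
2 0.13 fwd 0.085 up 0.183
3 0.2 fwd 0.137 up 0.270
4 0.26 fwd 0.194 up 0.353
5 0.33 fwd 0.256 up 0.433
6 0.39 fwd 0.323 up 0.508
7 0.46 fwd 0.395 up 0.578
8 0.52 fwd 0.472 up 0.644
9 0.59 fwd 0.553 up 0.705
10 0.65 fwd 0.637 up 0.760
11 0.72 fwd 0.725 up 0.810
12 0.78 fwd 0.816 up 0.853
13 0.85 fwd 0.910 up 0.891
14 0.92 fwd 1.006 up 0.923
15 0.98 fwd 1.103 up 0.948
16 1.05 fwd 1.203 up 0.967
17 1.11 fwd 1.303 up 0.979
18 1.18 fwd 1.404 up 0.985
19 1.24 fwd 1.505 up 0.984
20 1.31 fwd 1.605 up 0.976
21 1.37 fwd 1.705 up 0.962
22 1.44 fwd 1.804 up 0.941
23 1.5 fwd 1.901 up 0.914
24 1.57 fwd 1.997 up 0.881
25 1.63 fwd 2.090 up 0.842
26 1.7 fwd 2.180 up 0.796
27 1.76 fwd 2.267 up 0.745
28 1.83 fwd 2.350 up 0.688
```

```bash

python3 -m handwheel '[0,0,0,0,0,0,0,0,0,0,0,0]' 0 15
python3 -m handwheel '[0,0.02,-0.05,0,0,0.06,-0.14,0,0,0.11,-0.23,0,0,0.165,-0.31,0,0,0.225,-0.39,0,0,0.29,-0.47,0,0,0.36,-0.54,0,0,0.395,-0.578,0]'
python3 - <<'E'
from h import *
im,d,c,T=cam("side"); cv2.imwrite("pics/s3.png",im[80:320,180:500])
E
```

```text
time: 8.88
tool_pos: [0.4257, -0.0195, 0.1301]
tcp_rot: [3.138, 0.0, 1.771]
contact_force: [5.7, 1.3, 0.6]
opening: 0.0093
time: 9.55
tool_pos: [0.4621, -0.0122, 0.1876]
tcp_rot: [-3.137, 0.0, 1.771]
contact_force: [-2.5, -2.3, -2.3]
opening: 0.0095
```

View pics/s3.png

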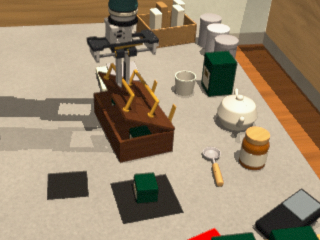

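Side view: the lid is lifting with the rod in the jaws. The tin stands on the large mat at (146,188), and the nearest (−y) bay holds a filler. Continuing the arc.

```bash

python3 -m handwheel '[0,0.077,-0.066,0,0,0.158,-0.127,0,0,0.242,-0.182,0,0,0.33,-0.232,0,0,0.42,-0.275,0,0,0.515,-0.313,0,0,0.61,-0.345,0,0,0.708,-0.37,0]'
python3 -m handwheel '[0,0.1,-0.019,0,0,0.2,-0.031,0,0,0.3,-0.037,0,0,0.4,-0.036,0,0,0.5,-0.028,0,0,0.6,-0.014,0,0,0.7,0.007,0,0,0.798,0.034,0]'
```

```text
time: 10.27
tool_pos: [0.5321, 0.0019, 0.2263]
tcp_rot: [-3.141, 0.001, 1.77]
contact_force: [-3.5, -1.8, 4.4]
opening: 0.0097
time: 10.93
tool_pos: [0.6121, 0.0179, 0.2208]
tcp_rot: [3.14, 0.001, 1.771]
contact_force: [-0.1, -2.9, 2.1]
opening: 0.0093
```

```bash

python3 -m handwheel '[0,0.096,0.033,0,0,0.19,0.072,0,0,0.28,0.118,0,0,0.366,0.169,0,0,0.42,0.205,0,0,0.45,0.226,0,0,0.45,0.226,0]'
```

```text
time: 11.52
tool_pos: [0.6559, 0.0268, 0.1968]
tcp_rot: [-3.141, 0.001, 1.771]
contact_force: [2.4, -4.9, -0.5]
opening: 0.0096
```

```bash

python3 -m handwheel '[0,0,0,0,0,0,0,0,0,0,0,0,0,0,0,0,0,0,0,0]' 34
python3 -m handwheel '[0,0,-0.3,0,0,0,-0.7,0,0,0,-1,0,0,0,-1,0]'
python3 - <<'E'
from h import *
im,d,c,T=cam("top"); np.savez("t4.npz",im=im,d=d,T=T); P=cloud(d,c,T); Z=P[...,2]
cv2.imwrite("pics/t4.png",cv2.resize(im[130:290,190:430],None,fx=3,fy=3))
m=(abs(Z-.049)<.006)&(abs(P[...,1]+.275)<.06)&(abs(P[...,0]-.485)<.06)
q=np.array([ray(u,v,.049,c,T) for v,u in np.argwhere(m)]);print(m.sum(),cv2.minAreaRect((q[:,:2]*1000).astype(np.float32)))
E
```

```text
time: 11.93
tool_pos: [0.6545, 0.0278, 0.198]
tcp_rot: [-3.141, -0.001, 1.772]
contact_force: [0.0, -0.2, 1.0]
opening: 0.0334
time: 12.27
tool_pos: [0.6566, 0.0274, 0.3077]
tcp_rot: [3.127, 0.003, 1.771]
contact_force: [-0.4, 0.3, 0.2]
opening: 0.0338
285 ((484.9432373046875, -275.78948974609375), (50.922035217285156, 57.22533416748047), 0.4292333424091339)
```

View pics/t4.png

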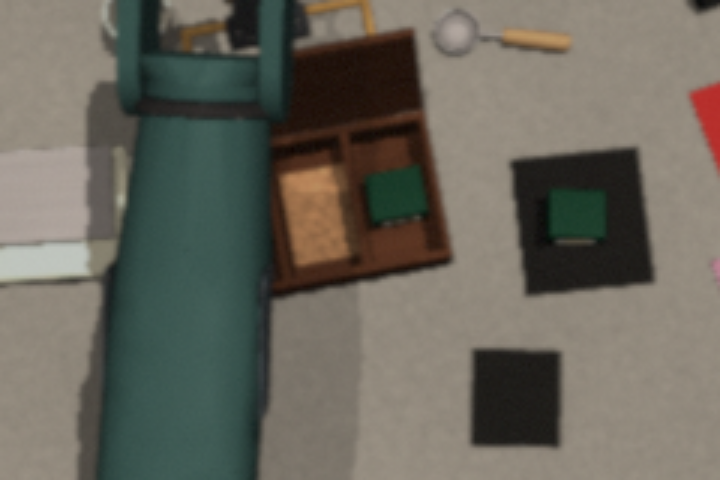

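The top view shows the lid back and the cork pad in the middle bay at (318,215). The spoon is undisturbed, and the tin is on the mat at (577,213) with its label to the front. Going to the tin to grip its x faces.

```bash

python3 -m handwheel '[-0.88,-0.76,0,0,-0.88,-0.76,0,0,-0.88,-0.76,0,0]' 85 >/dev/null
python3 -m handwheel '[-0.88,-0.76,0,0,-0.88,-0.76,0,0,-0.88,-0.76,0,0]' >/dev/null
python3 -m handwheel '[-0.87,-0.76,0,0.128,-0.87,-0.76,0,0.128,-0.87,-0.76,0,0.128,-0.87,-0.76,0,0.128]' >/dev/null
python3 -m handwheel '[0,0,1,0,0,0,1,0,0,0,1,0,0,0,1,0]'
python3 - <<'E'
from h import *
im,d,c,T=cam("top"); P=cloud(d,c,T); X,Y,Z=P[...,0],P[...,1],P[...,2]
b,g,r=[im[...,i].astype(int) for i in range(3)]
box=(abs(X-.49)<.08)&(abs(Y)<.14)
m=box&(abs(Z-.010)<.006)&(r>g+20)&(r>110)
q=np.array([ray(u,v,.010,c,T) for v,u in np.argwhere(m)]);print("pad",m.sum(),cv2.minAreaRect((q[:,:2]*1000).astype(np.float32)))
m=box&(Z>.062)&(Z<.078); print("rim",m.sum(),cv2.minAreaRect((P[m][:,:2]*1000).astype(np.float32)))
m=(X>.5)&(Z>.18)&(Z<.3)&(abs(Y)<.15); print("lid top edge",m.sum(),P[m].mean(0),P[m].max(0))
cv2.imwrite("pics/t5.png",cv2.resize(im[130:290,190:430],None,fx=3,fy=3))
im,d,c,T=cam("wrist"); P=cloud(d,c,T); X,Y,Z=P[...,0],P[...,1],P[...,2]
m=(abs(Z-.049)<.006)&(abs(X-.485)<.05)&(abs(Y+.275)<.06); q=np.array([ray(u,v,.049,c,T) for v,u in np.argwhere(m)]);print("tin",m.sum(),cv2.minAreaRect((q[:,:2]*1000).astype(np.float32)))
cv2.imwrite("pics/w5.png",im)
E
```

```text
time: 13.48
tool_pos: [0.4806, -0.2731, 0.1904]
tcp_rot: [-3.13, -0.009, 1.57]
contact_force: [0.2, 0.3, -1.0]
opening: 0.0844
pad 530 ((487.68505859375, 1.9145660400390625), (103.26343536376953, 62.65402603149414), 10.638616561889648)
rim 798 ((491.20294189453125, -3.369110107421875), (161.38250732421875, 260.1676940917969), 11.054100036621094)
lid top edge 1203 [0.61286861 0.0204795  0.20489222] [0.67674522 0.1469507  0.22949601]
tin 3681 ((486.5155334472656, -273.22772216796875), (51.648162841796875, 59.507965087890625), 0.047628991305828094)
```

View pics/t5.png

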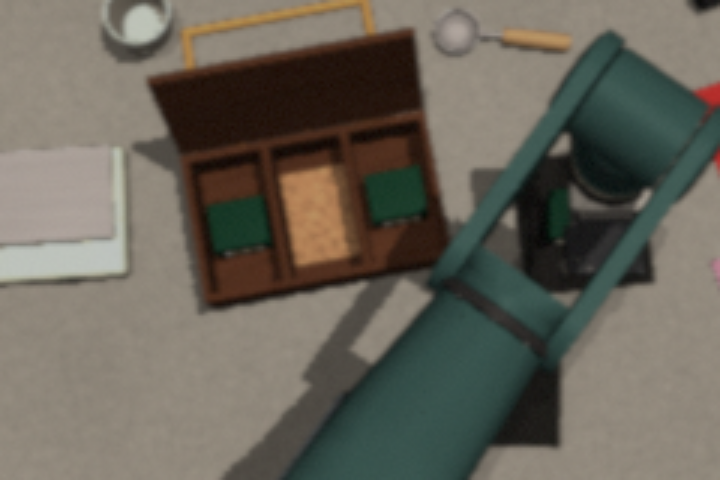

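Top view: both fillers are in place at (238,224) and (395,194). The lid is back, the pad is clear, and the cup and spoon haven't moved. Descending on the tin.

```bash

python3 -m handwheel '[0,0.03,0.3,0,0,0.04,0.7,0,0,0.04,1,0,0,0.04,1,0,0,0.04,1,0,0,0.04,1,0]'
```

```text
time: 14.08
tool_pos: [0.4896, -0.277, 0.1019]
tcp_rot: [3.137, 0.003, 1.57]
contact_force: [-0.3, -0.3, -0.1]
opening: 0.085
```

```bash

python3 -m handwheel '[0.02,-0.03,0.3,0,0.02,-0.03,0.55,0,0.02,-0.03,0.6,0,0.02,-0.03,0.6,0,0.02,-0.03,0.6,0]'
python3 -m handwheel '[0,0,0,0,0,0,0,0,0,0,0,0,0,0,0,0,0,0,0,0,0,0,0,0]' 40 25
```

```text
time: 14.5
tool_pos: [0.4862, -0.275, 0.0411]
tcp_rot: [3.138, 0.002, 1.57]
contact_force: [0.9, 0.2, 0.1]
opening: 0.0853
time: 15.0
tool_pos: [0.4853, -0.2741, 0.0388]
tcp_rot: [3.14, 0.0, 1.57]
contact_force: [2.1, 0.2, 2.2]
opening: 0.0517
```

```bash

python3 -m handwheel '[0,0,-0.2,0,0,0,-0.5,0,0,0,-0.8,0,0,0,-1,0,0,0,-1,0]'
python3 -m handwheel '[0,0,-0.3,0,0,0,-0.5,0,0,0,-0.5,0]' >/dev/null
python3 -m handwheel '[0.2,0,0,0,0.55,-0.01,0,0,0.9,-0.02,0,0,0.9,-0.02,0,0]' >/dev/null
python3 -m handwheel '[0.2,0,0,0,0.55,-0.01,0,0,0.9,-0.02,0,0,0.9,-0.02,0,0]' >/dev/null
python3 -m handwheel '[0.2,0,0,-0.04,0.55,-0.01,0,-0.08,0.88,-0.02,0,-0.126,0.88,-0.02,0,-0.126,0.88,-0.02,0,-0.126,0.88,-0.02,0,-0.126,0.88,-0.02,0,-0.126]'
python3 - <<'E'
from h import *
im,d,c,T=cam("wrist"); cv2.imwrite("pics/w6.png",im); print(env.state()['joint_pos'].round(2),env.state()['tool_pos'])
P=cloud(d,c,T); X,Y,Z=P[...,0],P[...,1],P[...,2]
h=(Z>.066)&(Z<.074)&(abs(X-.49)<.12)&(abs(Y)<.16); print("rim",h.sum(),cv2.minAreaRect((P[h][:,:2]*1000).astype(np.float32)))
E
```

```text
time: 15.42
tool_pos: [0.4868, -0.2755, 0.1435]
tcp_rot: [3.134, 0.005, 1.57]
contact_force: [0.5, -0.5, -1.6]
opening: 0.0515
time: 16.92
tool_pos: [0.4786, -0.0071, 0.1871]
tcp_rot: [-3.14, 0.0, 1.766]
contact_force: [-0.4, -1.0, -1.5]
opening: 0.0517
[-0.13 -0.06  1.6  -0.    1.6  -0.33] [ 0.47872588 -0.00718474  0.18742107]
rim 11175 ((489.9981689453125, -1.68255615234375), (158.1566162109375, 261.5031433105469), 11.308326721191406)
```

View pics/w6.png

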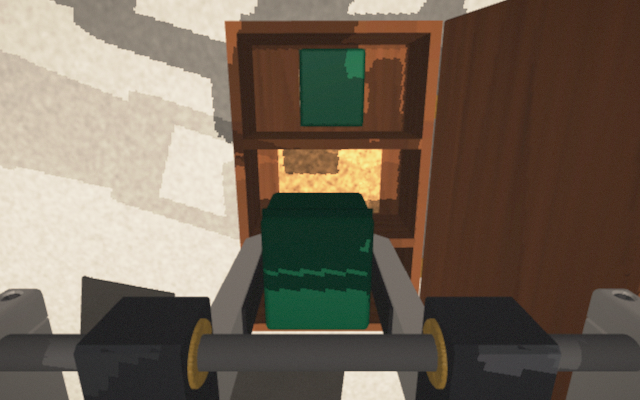

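The wrist view shows the tin held over the middle bay with the cork visible beyond it. I'll correct 2 mm sideways and descend.

```bash

python3 -m handwheel '[0.024,0,0.2,0,0.024,0,0.4,0,0.024,0,0.6,0,0.024,0,0.75,0,0.024,0,0.75,0,0.024,0,0.75,0,0.024,0,0.75,0]'
```

```text
time: 17.55
tool_pos: [0.4791, -0.0043, 0.1143]
tcp_rot: [3.14, 0.001, 1.767]
contact_force: [-0.4, -0.5, -0.7]
opening: 0.0518
```

```bash

python3 -m handwheel '[0,0,0.15,0,0,0,0.3,0,0,0,0.45,0,0,0,0.55,0,0,0,0.6,0,0,0,0.6,0,0,0,0.6,0]'
```

```text
time: 18.13
tool_pos: [0.4791, -0.0038, 0.0541]
tcp_rot: [3.14, 0.0, 1.768]
contact_force: [-0.3, 0.3, -0.9]
opening: 0.052
```

```bash

python3 -m handwheel '[0,0,0.03,0,0,0,0.05,0,0,0,0.07,0,0,0,0.08,0,0,0,0.08,0,0,0,0.08,0]'
```

```text
time: 18.63
tool_pos: [0.4787, -0.0036, 0.0458]
tcp_rot: [3.141, 0.0, 1.768]
contact_force: [-1.1, -0.2, 0.8]
opening: 0.0519
```

```bash

python3 -m handwheel '[0,0,0.015,0,0,0,0.015,0,0,0,0.015,0]'
python3 -m handwheel '[0,0,0,0,0,0,0,0,0,0,0,0,0,0,0,0]' 70
python3 -m handwheel '[0,0,-0.2,0,0,0,-0.5,0,0,0,-0.9,0,0,0,-1,0,0,0,-1,0]'
python3 -m handwheel '[0,-0.3,-0.5,0,0,-0.6,-0.8,0,0,-0.9,-0.8,0,0,-0.9,-0.8,0,0,-0.9,-0.8,0]'
python3 -m handwheel '[-0.5,-1,0,0,-0.9,-1,0,0,-0.9,-1,0,0,-0.9,-1,0,0,-0.9,-1,0,0]'
python3 -m handwheel '[-0.5,-0.5,0,0,-0.9,-0.5,0,0,-0.9,-0.5,0,0,-0.9,-0.5,0,0,-0.9,-0.5,0,0]'
python3 - <<'E'
from h import *
im,d,c,T=cam("top"); P=cloud(d,c,T); X,Y,Z=P[...,0],P[...,1],P[...,2]
a=np.radians(11.3); L=(P[...,:2]-[.4897,-.003])@np.array([[np.cos(a),-np.sin(a)],[np.sin(a),np.cos(a)]])
m=(abs(Z-.056)<.006)&(abs(L[...,0])<.06)&(abs(L[...,1])<.036); q=np.array([ray(u,v,.056,c,T) for v,u in np.argwhere(m)]);r=cv2.minAreaRect((q[:,:2]*1000).astype(np.float32)); print("tin",m.sum(),r,np.median(Z[m]))
print("local",(np.array(r[0])/1000-[.4897,-.003])@np.array([[np.cos(a),-np.sin(a)],[np.sin(a),np.cos(a)]]))
cv2.imwrite("pics/t7.png",cv2.resize(im[130:290,190:430],None,fx=3,fy=3))
E
```

```text
time: 18.88
tool_pos: [0.4787, -0.0036, 0.0458]
tcp_rot: [3.141, 0.0, 1.768]
contact_force: [-5.1, 0.9, 9.0]
opening: 0.0517
time: 19.22
tool_pos: [0.4784, -0.0036, 0.0435]
tcp_rot: [-3.141, -0.0, 1.768]
contact_force: [-1.1, 0.3, -0.4]
opening: 0.0697
time: 19.63
tool_pos: [0.4811, -0.0039, 0.1479]
tcp_rot: [3.133, 0.003, 1.768]
contact_force: [-0.1, 0.4, -0.8]
opening: 0.0703
time: 20.05
tool_pos: [0.3893, -0.0214, 0.2235]
tcp_rot: [3.14, 0.001, 1.767]
contact_force: [0.9, 0.3, 0.3]
opening: 0.0703
time: 20.47
tool_pos: [0.3086, -0.1309, 0.2211]
tcp_rot: [-3.138, -0.003, 1.762]
contact_force: [0.7, 0.6, -0.3]
opening: 0.07
time: 20.88
tool_pos: [0.2788, -0.2268, 0.2217]
tcp_rot: [-3.14, -0.005, 1.767]
contact_force: [0.3, -0.4, -0.7]
opening: 0.0697
tin 286 ((477.0433349609375, -7.243114471435547), (53.099143981933594, 59.96483612060547), 10.895471572875977) 0.055692553852793814
local [-0.01324273 -0.00168084]
```

View pics/t7.png

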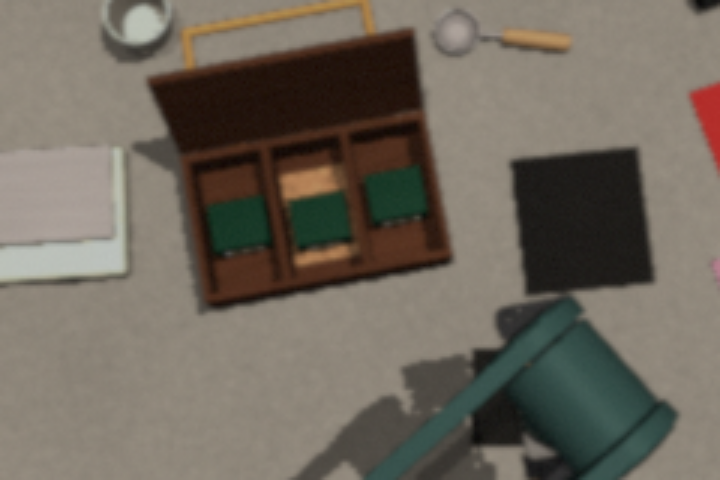

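The top view shows the tin on the cork in the middle bay (320,218), square to the chest with its label to the front. The lid is back, the fillers, cup and spoon haven't moved, and the arm is clear.

```bash
python3 -m handwheel '[0,0,0,0,0,0,0,0,0,0,0,0]'; python3 -c "from workcell import env; print(env.sign_off())"
```

```text
time: 21.18
tool_pos: [0.2787, -0.2262, 0.2236]
tcp_rot: [3.141, -0.0, 1.77]
contact_force: [-0.4, -0.4, -0.3]
opening: 0.0697
the job is handed in; nothing more can be done
None
```

The tea tin is in the chest, and I handed the job in at 21.2 s on the robot's clock. I stood the tin on the larger black mat and let go. I then swung the lid by its front rod back to its stop at about 0.8 rad/s and let go. Finally I re-gripped the tin on its x faces and set it on the cork in the middle bay.

**Last checks, from the top camera:**
- **Tin position:** it is about 13 mm toward the front and 2 mm sideways of the pad's centre. I left it forward on purpose so the gripper body would clear the lid; the limits are 24 mm and 12 mm.
- **Tin orientation:** it is square to the chest within about 0.5°, its top is at the expected height, and the label faces the front.
- **Everything else:** the lid is back, the arm is clear, and by eye the two fillers, the cup and the spoon look unmoved.

I did not measure the lid's final angle directly. I inferred it from how far the rod travelled, which matched the stop, and from the picture. The early mat measurement was clipped by a filter error, so I re-took its centre by hand. My chest-centre estimates differed by about 2 mm between views. No check failed.

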